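Draw the stuck plunger from a pellet die with a threaded puller

TASK

The plunger of the pellet die is stuck in its bore: take the T-handled puller rod from the wooden kit block, feel gently for the brass thread in the top of the plunger and screw the rod in clockwise until its collar sits snug on the plunger, without forcing the thread or spinning the plunger round in the die. Draw the plunger straight up out of the die, then stand it upright in the large empty round well of the kit block with the puller still screwed into it, and let go. Leave the loose sherds where they lie.

Things in the scene. Friction and masses are not known exactly. Their poses are not given: they have to be found in the camera images.
- puller_handle (a point): centre of the hub of the puller's black T-handle: a block 28 x 18 x 26 mm (along x, y, z), gripped across its 18 mm sides, along y; a steel cross bar 11 mm thick runs through it along x, 103 mm over its black end balls. z runs up along the rod. The hub's centre lies 107 mm above the rod's tip, 76 mm above the underside of the collar, and about 112 mm above the desk at the start
- puller_collar (a point): centre of the underside of the puller's steel collar (35 mm across, 6 mm thick), on the rod's axis; z up along the rod. Below it a pilot 15 mm across reaches down 31 mm; three thread lugs, 120 degrees apart and 25 mm over all, sit on the pilot 13 mm below this point. At the start the collar rests on the kit block with the pilot in a hole
- puller: the puller rod, steel, 120 mm tall, 0.14 kg; origin at the middle of its lower tip, z up along the rod, x along its cross bar. It can be let go at any time while it stands in the plunger. If a lug catches on the end of a thread before the collar is down, the torque rises past 0.1 Nm and the plunger begins to turn: turn back some 15 degrees, press lightly and go on
- die_mouth (a point): centre of the die's mouth, at the die's upper face, 70 mm above the desk; z up along the bore, x fixed to the die. The die is a steel sleeve 84 mm across on a grey foot plate 130 mm square, bolted down. Its bore is 42 mm across; a rubber ring in it grips the plunger, which takes about 10 to 15 N to slide and about 0.2 Nm to turn
- plunger_top (a point): centre of the plunger's upper face, at the start 12 mm below the die's mouth; z up, x starts parallel to that of die_mouth. The hole has a brass right-hand thread of three starts, lead 24 mm a turn, starts at an unknown angle. Set in from above, the rod stops with its collar 2 to 11 mm above this face; turned clockwise under light pressure it sinks 24 mm a turn until the collar is down
- plunger_foot (a point): centre of the plunger's flat lower face, 40 mm below plunger_top, 52 mm below the die's mouth at the start
- plunger: the plunger, a steel cylinder 40 mm across and 40 mm high, 0.2 to 0.4 kg; origin at the centre of its lower face, z up. Once the collar is down, a further 20 to 40 degrees brings the thread tight (the torque climbs past 0.07 Nm): stop there, or at the latest when the plunger begins to turn. In all the rod turns about 60 to 200 degrees from first contact
- well_floor (a point): centre of the floor of the large empty well in the kit block, 22 mm above the desk; z up. The well is 45 mm across and 14 mm deep. The block is reddish wood, 170 x 84 x 36 mm, fixed; along it lie this well, a well filled with two steel discs (56 mm from it) and the 30 mm hole in which the puller stands (110 mm from it)
- sherd_dark: a loose black pottery sherd, 99 x 89 x 19 mm, lying behind the work; origin under its middle
- sherd_rim: a loose pale curved pottery sherd, 85 x 122 x 33 mm, lying to the front left; origin under its middle

How it is judged:
On the way, in this order (a step that is already met when the one before it is completed fails the run):
1. the puller is screwed home in the plunger, which is still down in the die (z of puller_collar in the frame of plunger_top below 0.0025 m and horizontal distance between puller_collar and plunger_top below 0.004 m and z of plunger_top in the frame of die_mouth below -0.008 m), for 0.2 s.
2. the plunger has been drawn clear of the die, upright, on the puller (z of plunger_foot in the frame of die_mouth above 0.002 m and z of puller_collar in the frame of plunger_top below 0.004 m and horizontal distance between puller_collar and plunger_top below 0.006 m and angle between plunger_top's own z axis and vertical below 0.15 rad), for 0.1 s.
At the end, for the whole second after the job is handed in: The plunger stands upright on the floor of the kit block's well (within 5 mm of its centre, within 3 mm of its floor, tilt under 0.12 rad), the puller is still screwed into it with its collar within 4 mm of the plunger's top, both at rest and released (horizontal distance between plunger_foot and well_floor below 0.005 m and z of plunger_foot in the frame of well_floor below 0.003 m and angle between plunger_top's own z axis and vertical below 0.12 rad and z of puller_collar in the frame of plunger_top below 0.004 m and linear speed of each of plunger, puller below 0.02 m/s); the robot touches nothing.
It fails at once if the puller was forced in the plunger's thread with more than 60 N of contact force (contact force between puller and plunger above 60 N).
It fails at once if the plunger was spun round by more than 20 degrees in the die (angle between the x axis of plunger_top and the x axis of die_mouth, either way round above 0.35 rad and z of plunger_top in the frame of die_mouth below -0.008 m).
It fails at once if a loose sherd was shoved more than 30 mm (distance of any of sherd_dark, sherd_rim from where it was at the start of the episode above 0.03 m).
It also fails if it takes over 70 s, if anything falls off the work surface, if the arm or the gripper's body presses on something with over 40 N, if the wrist force passes 120 N, or if a joint passes its speed limit or range.

ROBOT

A 6-joint arm with a two-finger parallel gripper is mounted at the origin on a cart in front of the work surface, level with it; the furniture and walls round the work are solid. World frame = base frame: x ahead of the robot, y to its left, z up, the work surface at z = 0. Lengths are in m, angles in rad, forces in N, time in s.
With the tool pointing down it reaches from about 0.3 to 0.775 m from the base axis. Payload 14.6 kg.
Tool frame: the origin (TCP) lies on the centre line of the jaws, within the pads' length; the fingertips stand ctrl.tcp_to_tips ahead of it and the grasp point (between the pads) lies 2 mm behind it (ctrl.tcp_to_tips is the distance from the TCP to the fingertips, in m); z points along the fingers, y is the line along which they close (so a half turn about z gives the same grasp; the last joint's range is limited). The gripper opens to 94 mm and grips with 3 to 60 N. Pads are 16 mm wide; open, the fingers measure 119 mm over their backs; the gripper's body (75 mm by 177 mm) begins 78 mm behind the grasp point.
Start: joints at [1.259, 0.3, 1.521, -0, 1.321, -0.067], TCP at [0.133, 0.534, 0.222] pointing down, gripper open.
Joint ranges: [-3.03, 3.03], [-0.79, 2.21], [0.23, 2.52], [-1.04, 4.18], [0, 3.07], [-2.55, 2.55]. Speed limits (rad/s): [2.22, 2.22, 2.57, 3.14, 3.14, 3.14].

INTERFACE

Orientations are given as [roll, pitch, yaw] about the fixed x, y, z axes, in that order (R = Rz(yaw) Ry(pitch) Rx(roll)).
In Python, from station import telemetry, viewer, hand_in, ctrl gives the robot as it stands.
- The arm moves only by the tool step_arm, never from a script. Its argument "plan" is a list of rows, each an object of numbers: "dx", "dy", "dz": the shift along the tool's x, y, z scaled (see below); "rx", "ry", "rz": the turn, a rotation vector about the tool's x, y, z scaled (see below); "claw": the closure, from 0 (fully open) to 1 (shut). In form: [{"dx": .., "dy": .., "dz": .., "rx": .., "ry": .., "rz": .., "claw": ..}, ...]. A call has 1 to 10 rows; each row shifts and turns the commanded pose from where the row before left it, along the tool's axes as they then stand; what a row does not reach is not made up. The controller multiplies each number of a shift by 0.1 m and each number of a turn by 90 degrees. A row lasts 1/10 s, in which the tool goes at most 50 mm and 8.59 degrees, less where a joint would pass 70% of its speed; a pose out of reach is approached as far as the arm can. A call with a number of a shift or a turn outside -1 to 1 is refused whole. A call with a gripper value outside its range is refused whole. The fingers move at their own pace and stop on an object; "grip_force" is the grip in N (left out, the last holds). Time passes only in rows, so rows that do not move let the fingers close. It gives the time, the measured TCP pose, the force, the opening and the grip force at its end, in the units of the state.
- telemetry.get_obs(): the state, without advancing time (a new reading comes with each control period).
- viewer.camera(name): name is "scene" or "top"; returns a dict with "img" (420x560x3 uint8, red, green, blue), "z_map" (420x560 float32, m along the optical axis (not along the pixel's ray), 0 where there is no reading), "fx", "fy", "cx", "cy" (pixels), "R" (3x3) and "t" (3): a world point X has camera coordinates R X + t. Camera axes: x right, y down, z forward; pixel columns grow to the right and rows downward; lengths in m; the calibration is good to about 2 mm. A picture is of the moment at which its call begins.
- hand_in(): hands the job in; it is judged then, once.
Trained networks look in a picture, given as the dict that the camera call returned (one of the last four; its "shot" number tells which), for a name from the list of things; names that differ only in an ending like _2 or _b are one class to them, and where a whole thing is asked for, a point or a joint stands for the part that bears it (a point fixed in the world has none). Each returns a list of dicts, best first, with "score" (0 to 1); they miss things now and then, are a little off and sometimes report something else, mostly with a low value. They report only what shows in the picture. A call takes as long as a camera call.
- viewer.recognise(target, picture): "rect" ([left, top, right, bottom] in pixels, round what is visible of it).
The state is a dict: "time_s": time; "qpos": joint angles; "joint_vel": joint speeds; "tau": joint torques, N m; "ee_pos": TCP position; "eef_rot": TCP orientation; "force": force on the tool from outside, world axes, zero at the start; "moment": the same for the moment, N m; "grip_width": finger opening in m; "grip_force": force on a finger pad.
Only numpy, scipy, OpenCV 4.12 (cv2) and the standard library are available. Lean on these libraries where they do the work, as an engineer would, in place of code of your own. Each camera call takes 0.05 s, during which the arm holds its last target. There are 200 camera calls.

## Working session

There is one attempt and no reset: what is moved stays moved. The work goes in short steps, Python scripts to look and compute and a tool call to move; the robot and the scene stay as the last step left them, time stands still between calls to the robot, and variables do not carry over. Pictures are saved under pics/ and viewed, at most 10 in all, crops included, and the job is handed in when it is done.

Besides the shell and the picture viewer there is one more tool, called after "Call:" as name(argument=value, ...) on one line, values as JSON. step_arm: Moves the arm, as the interface text tells. Shifts and turns lie within -1 to 1; 1 stands for 0.1 m of shift or 90 degrees of turn. Its arguments: {"type":"object","properties":{"plan":{"type":"array"},"grip_force":{"type":"number"}},"required":["plan"]}

```bash
mkdir -p pics; cat > h.py <<'E'
import numpy as np, cv2
from station import telemetry, viewer, hand_in, ctrl
def cloud(p):
    z=p["z_map"]; v,u=np.mgrid[:z.shape[0],:z.shape[1]]
    c=np.stack([(u-p["cx"])/p["fx"]*z,(v-p["cy"])/p["fy"]*z,z],-1)
    X=(c-np.array(p["t"]))@np.array(p["R"]); X[z==0]=np.nan
    return X
E
python3 - <<'E'
from h import *
o=telemetry.get_obs(); print({k:np.round(v,3) for k,v in o.items()}, ctrl.tcp_to_tips)
ims=[]
for n in("top","scene"):
    p=viewer.camera(n); X=cloud(p); np.savez("pics/"+n,X=X,**{k:v for k,v in p.items() if k!="shot"})
    cv2.imwrite(f"pics/{n}0.png",p["img"][:,:,::-1]); print(n,p["fx"],np.round(-np.array(p["R"]).T@p["t"],3))
    for t in("puller_handle","puller_collar","puller","die_mouth","plunger_top","well_floor","sherd_dark","sherd_rim"):
        for d in viewer.recognise(t,p)[:2]:
            r=d["rect"];u,v=int((r[0]+r[2])/2),int((r[1]+r[3])/2)
            print(t,round(d["score"],2),np.round(r),np.round(X[v,u],3))
E
```

```text
{'time_s': np.float64(0.0), 'qpos': array([ 1.259,  0.3  ,  1.522, -0.   ,  1.321, -0.067]), 'joint_vel': array([-0.001, -0.   ,  0.   , -0.001,  0.001, -0.001]), 'tau': array([ 0.0000e+00, -5.3181e+01, -3.5273e+01,  7.1000e-02,  2.5000e-02,
       -0.0000e+00]), 'ee_pos': array([0.133, 0.533, 0.222]), 'eef_rot': array([-3.14 , -0.   ,  2.897]), 'force': array([ 0.169,  0.139, -0.058]), 'moment': array([-0.03 , -0.023, -0.029]), 'grip_force': np.float64(0.0), 'grip_width': np.float64(0.094)} 0.017
top 528.2887452044632 [0.391 0.098 1.611]
puller_handle 0.56 [245. 176. 270. 201.] [0.597 0.2   0.124]
puller_collar 0.66 [245. 177. 274. 206.] [0.588 0.194 0.127]
puller 0.77 [246. 176. 270. 203.] [0.593 0.2   0.13 ]
die_mouth 0.66 [355. 199. 406. 246.] [ 0.498 -0.156  0.058]
well_floor 0.94 [246. 183. 287. 246.] [0.529 0.18  0.045]
sherd_dark 0.68 [286. 128. 314. 163.] [0.742 0.077 0.02 ]
sherd_rim 0.84 [174. 240. 198. 280.] [0.401 0.429 0.008]
scene 421.9178678517105 [ 0.269 -0.583  0.73 ]
puller_handle 0.8 [266. 172. 300. 207.] [0.593 0.189 0.086]
puller_collar 0.88 [262. 172. 302. 207.] [0.593 0.189 0.086]
puller 0.82 [263. 170. 300. 206.] [0.591 0.192 0.088]
die_mouth 0.63 [265. 302. 355. 377.] [ 0.484 -0.208  0.059]
plunger_top 0.75 [301. 315. 324. 328.] [ 0.509 -0.166  0.046]
well_floor 0.58 [227. 195. 304. 247.] [0.532 0.151 0.034]
well_floor 0.49 [263. 174. 298. 208.] [0.589 0.194 0.077]
sherd_dark 0.68 [300. 313. 321. 325.] [ 0.506 -0.164  0.05 ]
sherd_dark 0.63 [340. 215. 373. 240.] [0.739 0.059 0.018]
sherd_rim 0.62 [168. 166. 210. 190.] [0.403 0.433 0.009]
```

```bash
python3 - <<'E'
import cv2,numpy as np
a=cv2.imread("pics/top0.png")[150:270,220:430]; b=cv2.imread("pics/scene0.png")[150:390,210:400]
a=cv2.resize(a,None,fx=3.8,fy=3.8,interpolation=cv2.INTER_CUBIC)
cv2.imwrite("pics/a1.png",a); cv2.imwrite("pics/b1.png",cv2.resize(b,None,fx=2.5,fy=2.5,interpolation=cv2.INTER_CUBIC))
d=np.load("pics/top.npz");X=d["X"]
def fit(m):
    p=X[m]; print(len(p),np.round(p.mean(0),4)); return p
R=lambda x0,x1,y0,y1,z0,z1:(X[...,0]>x0)&(X[...,0]<x1)&(X[...,1]>y0)&(X[...,1]<y1)&(X[...,2]>z0)&(X[...,2]<z1)
for n,m in(("die",R(.4,.6,-.26,-.06,.064,.078)),("plunger",R(.48,.52,-.18,-.14,.04,.064)),("block",R(.4,.68,.08,.3,.03,.042)),("handle",R(.5,.68,.1,.3,.1,.14)),("foot",R(.4,.6,-.26,-.06,.005,.03))):
    p=fit(m)
    if len(p)<5: continue
    q=p[:,:2].astype(np.float32)
    print(n,cv2.minAreaRect(q),cv2.minEnclosingCircle(q), np.round(np.percentile(p[:,2],[5,50,95]),4))
E
```

```text
472 [ 0.4994 -0.1709  0.0699]
die ((0.5000649094581604, -0.17064079642295837), (0.08182315528392792, 0.08271324634552002), 24.906522750854492) ((0.5003867149353027, -0.1712459772825241), 0.04243547096848488) [0.0652 0.0699 0.0752]
88 [ 0.5014 -0.1663  0.0544]
plunger ((0.4996156394481659, -0.1619543433189392), (0.03950519859790802, 0.03564517945051193), 1.544672966003418) ((0.49990805983543396, -0.16274394094944), 0.024394245818257332) [0.0441 0.0551 0.0626]
1051 [0.5346 0.1783 0.036 ]
block ((0.538421630859375, 0.17975245416164398), (0.17024444043636322, 0.08393017202615738), 18.075908660888672) ((0.539069652557373, 0.17977167665958405), 0.09304244816303253) [0.0312 0.0359 0.0407]
178 [0.5916 0.1983 0.1194]
handle ((0.5932760238647461, 0.1974814236164093), (0.018994584679603577, 0.09908220916986465), 43.64164352416992) ((0.5938695669174194, 0.19807051122188568), 0.04962208494544029) [0.1112 0.1192 0.1279]
1335 [ 0.4957 -0.1636  0.0133]
foot ((0.5000472068786621, -0.16059282422065735), (0.19891147315502167, 0.19800874590873718), 0.18807971477508545) ((0.500626266002655, -0.16024823486804962), 0.1352141946554184) [0.0055 0.0126 0.0237]
```

View pics/a1.png

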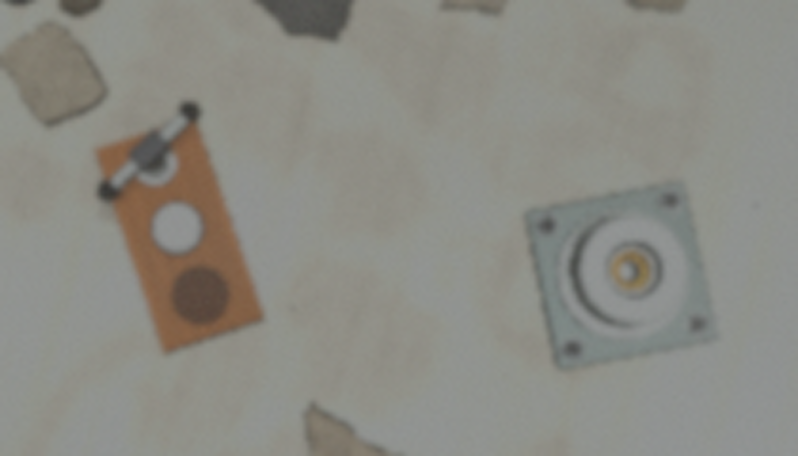

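View pics/b1.png

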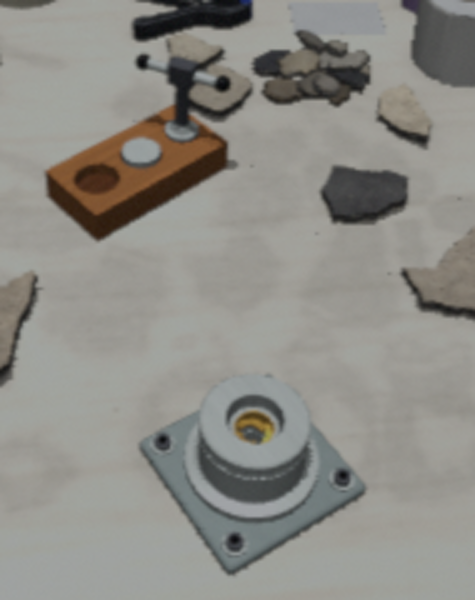

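The top view shows the block running up-left, with the empty well at crop (200,295), discs at (178,228) and the T-handle hub at (148,150) with balls at (190,110) and (108,190). The die is at (630,270). Next I refine the positions with sub-pixel fits.

```bash
cat >> h.py <<'E'
def ray(p,u,v,z):
    R=np.array(p["R"]);c=-R.T@p["t"]; d=R.T@np.array([(u-p["cx"])/p["fx"],(v-p["cy"])/p["fy"],1]); return c+d*(z-c[2])/d[2]
def blob(m,u,v):
    n,l,s,c=cv2.connectedComponentsWithStats(m.astype(np.uint8)); y,x=np.nonzero(l==l[v,u]); return x.mean(),y.mean(),len(x)
E
python3 - <<'E'
from h import *
p=dict(np.load("pics/top.npz")); im=p["img"].astype(int)
f=3.8;px=lambda a,b:(int(round(220+a/f)),int(round(150+b/f)))
for n,(a,b) in dict(well=(200,295),disc=(178,228),hub=(148,150),b1=(190,110),b2=(108,190),brass=(640,270),wood=(215,245)).items():
    u,v=px(a,b); print(n,u,v,im[v,u])
u,v=px(200,295); w=im[...,0]; 
for th in(115,125,135):
    m=w<th; x,y,k=blob(m,u,v); print("well",th,x,y,k,np.round(ray(p,x,y,.036),4))
u,v=px(178,228); m=im[...,2]>110
x,y,k=blob(m,u,v); print("disc",k,np.round(ray(p,x,y,.036),4))
for a,b in((190,110),(108,190)):
    u,v=px(a,b); s=im[v-5:v+6,u-5:u+6].sum(-1); yy,xx=np.mgrid[v-5:v+6,u-5:u+6]; k=s<220
    print("ball",k.sum(),np.round(ray(p,xx[k].mean(),yy[k].mean(),.112),4))
u,v=px(640,270); m=(im[...,0]-im[...,2]>35); y,x=np.nonzero(m[v-8:v+9,u-8:u+9]); print("brass",len(x),np.round(ray(p,x.mean()+u-8,y.mean()+v-8,.055),4))
q=dict(np.load("pics/scene.npz")); X=q["X"]
for (n,x0,x1,y0,y1,z0,z1) in(("die",.4,.6,-.26,-.06,.066,.075),("bl",.4,.68,.08,.3,.032,.040),("hub",.5,.68,.1,.3,.1,.14)):
    P=X[(X[...,0]>x0)&(X[...,0]<x1)&(X[...,1]>y0)&(X[...,1]<y1)&(X[...,2]>z0)&(X[...,2]<z1)]
    print(n,len(P),cv2.minAreaRect(P[:,:2].astype(np.float32)),np.median(P[:,2]))
E
```

```text
well 273 228 [90 71 62]
disc 267 210 [144 144 144]
hub 259 189 [85 86 87]
b1 270 179 [63 61 57]
b2 248 200 [59 59 56]
brass 388 221 [117 104  79]
wood 277 214 [130  97  73]
well 115 272.25380710659897 227.32994923857868 197 [0.4898 0.1623 0.036 ]
well 125 272.3205128205128 227.24358974358975 234 [0.4901 0.1621 0.036 ]
well 135 266.72395128552097 210.52165087956698 1478 [0.5406 0.1781 0.036 ]
disc 133 [0.5441 0.1799 0.036 ]
ball 11 [0.6235 0.1647 0.112 ]
ball 11 [0.5646 0.2268 0.112 ]
brass 38 [ 0.5014 -0.1741  0.055 ]
die 1021 ((0.5026364922523499, -0.17345823347568512), (0.08175772428512573, 0.08381631970405579), 74.86884307861328) 0.06895566955096515
bl 1152 ((0.5406143069267273, 0.17917382717132568), (0.17196309566497803, 0.08819908648729324), 18.577770233154297) 0.034967368448834184
hub 261 ((0.5956225991249084, 0.19450224936008453), (0.019455812871456146, 0.09981770813465118), 46.473052978515625) 0.11538208052880265
```

Call:
step_arm(plan=[{"dx": -0.44, "dy": -0.18, "claw": 0.3}, {"dx": -0.44, "dy": -0.18, "claw": 0.3}, {"dx": -0.44, "dy": -0.18, "claw": 0.3}, {"dx": -0.44, "dy": -0.18, "claw": 0.3}, {"dx": -0.44, "dy": -0.18, "claw": 0.3}, {"dx": -0.44, "dy": -0.18, "claw": 0.3}, {"dx": -0.44, "dy": -0.18, "claw": 0.3}, {"dx": -0.44, "dy": -0.18, "claw": 0.3}, {"dx": -0.44, "dy": -0.18, "claw": 0.3}, {"dx": -0.44, "dy": -0.18, "claw": 0.3}], grip_force=40)

```text
$.plan[0]: bad value
```

Call:
step_arm(plan=[{"dx": -0.44, "dy": -0.17, "claw": 0.3}, {"dx": -0.44, "dy": -0.17, "claw": 0.3}, {"rz": 0.089, "claw": 0.3}, {"rz": 0.089, "claw": 0.3}, {"rz": 0.089, "claw": 0.3}, {"rz": 0.089, "claw": 0.3}, {"claw": 0.3}, {"claw": 0.3}])

```text
$.plan[0]: bad value
```

Call:
step_arm(plan=[{"dx": -0.44, "dy": -0.18, "dz": 0, "rx": 0, "ry": 0, "rz": 0, "claw": 0.3}, {"dx": -0.44, "dy": -0.18, "dz": 0, "rx": 0, "ry": 0, "rz": 0, "claw": 0.3}, {"dx": -0.44, "dy": -0.18, "dz": 0, "rx": 0, "ry": 0, "rz": 0, "claw": 0.3}, {"dx": -0.44, "dy": -0.18, "dz": 0, "rx": 0, "ry": 0, "rz": 0, "claw": 0.3}, {"dx": -0.44, "dy": -0.18, "dz": 0, "rx": 0, "ry": 0, "rz": 0, "claw": 0.3}, {"dx": -0.44, "dy": -0.18, "dz": 0, "rx": 0, "ry": 0, "rz": 0, "claw": 0.3}, {"dx": -0.44, "dy": -0.18, "dz": 0, "rx": 0, "ry": 0, "rz": 0, "claw": 0.3}, {"dx": -0.44, "dy": -0.18, "dz": 0, "rx": 0, "ry": 0, "rz": 0, "claw": 0.3}, {"dx": -0.44, "dy": -0.18, "dz": 0, "rx": 0, "ry": 0, "rz": 0, "claw": 0.3}, {"dx": -0.44, "dy": -0.18, "dz": 0, "rx": 0, "ry": 0, "rz": 0, "claw": 0.3}], grip_force=40)

```text
time_s: 1.9
ee_pos: [0.518, 0.2508, 0.2226]
eef_rot: [3.141, 0.0, 2.897]
force: [0.2, 0.8, -1.0]
grip_width: 0.0659
grip_force: 0.0
```

Call:
step_arm(plan=[{"dx": -0.44, "dy": -0.17, "dz": 0, "rx": 0, "ry": 0, "rz": 0, "claw": 0.3}, {"dx": -0.44, "dy": -0.17, "dz": 0, "rx": 0, "ry": 0, "rz": 0, "claw": 0.3}, {"dx": 0, "dy": 0, "dz": 0, "rx": 0, "ry": 0, "rz": 0.089, "claw": 0.3}, {"dx": 0, "dy": 0, "dz": 0, "rx": 0, "ry": 0, "rz": 0.089, "claw": 0.3}, {"dx": 0, "dy": 0, "dz": 0, "rx": 0, "ry": 0, "rz": 0.089, "claw": 0.3}, {"dx": 0, "dy": 0, "dz": 0, "rx": 0, "ry": 0, "rz": 0.089, "claw": 0.3}, {"dx": 0, "dy": 0, "dz": 0, "rx": 0, "ry": 0, "rz": 0, "claw": 0.3}, {"dx": 0, "dy": 0, "dz": 0, "rx": 0, "ry": 0, "rz": 0, "claw": 0.3}])

```text
time_s: 2.7
ee_pos: [0.5937, 0.198, 0.2224]
eef_rot: [-3.141, -0.0, 2.342]
force: [0.7, -0.6, -0.3]
grip_width: 0.0657
grip_force: 0.0
```

Call:
step_arm(plan=[{"dx": 0, "dy": -0.01, "dz": 0.28, "rx": 0, "ry": 0, "rz": 0, "claw": 0.3}, {"dx": 0, "dy": 0, "dz": 0.28, "rx": 0, "ry": 0, "rz": 0, "claw": 0.3}, {"dx": 0, "dy": 0, "dz": 0.28, "rx": 0, "ry": 0, "rz": 0, "claw": 0.3}, {"dx": 0, "dy": 0, "dz": 0.2, "rx": 0, "ry": 0, "rz": 0, "claw": 0.3}, {"dx": 0, "dy": 0, "dz": 0.08, "rx": 0, "ry": 0, "rz": 0, "claw": 0.3}, {"dx": 0, "dy": 0, "dz": 0, "rx": 0, "ry": 0, "rz": 0, "claw": 0.3}])

```text
time_s: 3.3
ee_pos: [0.5927, 0.1973, 0.1098]
eef_rot: [-3.14, -0.001, 2.34]
force: [0.1, -0.1, -0.2]
grip_width: 0.0658
grip_force: 0.0
```

```bash
python3 - <<'E'
from h import *
p=viewer.camera("scene"); im=p["img"][130:230,230:340,::-1]
q=viewer.camera("top"); im2=q["img"][150:250,200:310,::-1]
r=lambda i:cv2.resize(i,None,fx=3.6,fy=3.6,interpolation=cv2.INTER_CUBIC)
cv2.imwrite("pics/c1.png",np.hstack([r(im),r(im2)]))
E
```

```text
(no output)
```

View pics/c1.png

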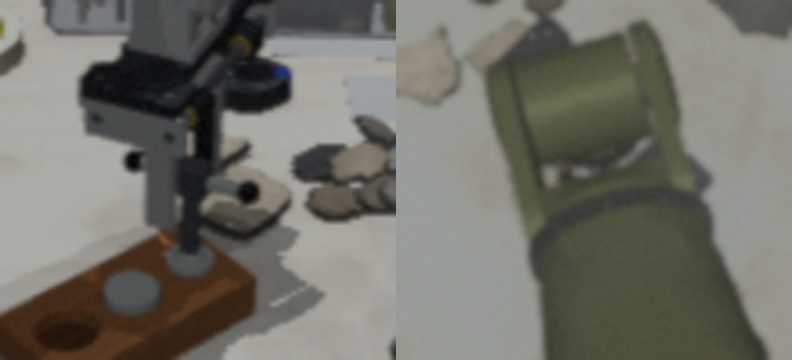

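The fingers stand either side of the hub (left crop about (190,180)), so I close.

Call:
step_arm(plan=[{"dx": 0, "dy": 0, "dz": 0, "rx": 0, "ry": 0, "rz": 0, "claw": 1}, {"dx": 0, "dy": 0, "dz": 0, "rx": 0, "ry": 0, "rz": 0, "claw": 1}, {"dx": 0, "dy": 0, "dz": 0, "rx": 0, "ry": 0, "rz": 0, "claw": 1}, {"dx": 0, "dy": 0, "dz": 0, "rx": 0, "ry": 0, "rz": 0, "claw": 1}, {"dx": 0, "dy": 0, "dz": 0, "rx": 0, "ry": 0, "rz": 0, "claw": 1}, {"dx": 0, "dy": 0, "dz": 0, "rx": 0, "ry": 0, "rz": 0, "claw": 1}, {"dx": 0, "dy": 0, "dz": 0, "rx": 0, "ry": 0, "rz": 0, "claw": 1}, {"dx": 0, "dy": 0, "dz": 0, "rx": 0, "ry": 0, "rz": 0, "claw": 1}])

```text
time_s: 4.2
ee_pos: [0.5931, 0.1975, 0.1105]
eef_rot: [3.141, 0.0, 2.338]
force: [1.3, 0.5, -1.5]
grip_width: 0.0174
grip_force: 40.0
```

Call:
step_arm(plan=[{"dx": 0, "dy": 0, "dz": -0.2, "rx": 0, "ry": 0, "rz": 0, "claw": 1}, {"dx": 0, "dy": 0, "dz": -0.3, "rx": 0, "ry": 0, "rz": 0, "claw": 1}, {"dx": 0, "dy": 0, "dz": -0.3, "rx": 0, "ry": 0, "rz": 0, "claw": 1}, {"dx": 0, "dy": 0, "dz": -0.2, "rx": 0, "ry": 0, "rz": 0, "claw": 1}, {"dx": 0, "dy": 0, "dz": 0, "rx": 0, "ry": 0, "rz": 0, "claw": 1}])

```text
time_s: 4.7
ee_pos: [0.5937, 0.1975, 0.2132]
eef_rot: [3.138, 0.002, 2.338]
force: [0.4, 0.4, -1.2]
grip_width: 0.0176
grip_force: 40.0
```

Call:
step_arm(plan=[{"dx": -0.223, "dy": -0.36, "dz": 0, "rx": 0, "ry": 0, "rz": 0, "claw": 1}, {"dx": -0.223, "dy": -0.36, "dz": 0, "rx": 0, "ry": 0, "rz": 0, "claw": 1}, {"dx": -0.223, "dy": -0.36, "dz": 0, "rx": 0, "ry": 0, "rz": 0, "claw": 1}, {"dx": -0.223, "dy": -0.36, "dz": 0, "rx": 0, "ry": 0, "rz": 0, "claw": 1}, {"dx": -0.223, "dy": -0.36, "dz": 0, "rx": 0, "ry": 0, "rz": 0, "claw": 1}, {"dx": -0.223, "dy": -0.36, "dz": 0, "rx": 0, "ry": 0, "rz": 0, "claw": 1}, {"dx": -0.223, "dy": -0.36, "dz": 0, "rx": 0, "ry": 0, "rz": 0, "claw": 1}, {"dx": -0.223, "dy": -0.36, "dz": 0, "rx": 0, "ry": 0, "rz": 0, "claw": 1}, {"dx": -0.223, "dy": -0.36, "dz": 0, "rx": 0, "ry": 0, "rz": 0, "claw": 1}, {"dx": 0, "dy": 0, "dz": 0, "rx": 0, "ry": 0, "rz": 0, "claw": 1}])

```text
time_s: 5.7
ee_pos: [0.4972, -0.1756, 0.2088]
eef_rot: [-3.14, -0.002, 2.333]
force: [0.3, 0.9, -1.1]
grip_width: 0.0178
grip_force: 40.0
```

Call:
step_arm(plan=[{"dx": 0, "dy": 0, "dz": 0, "rx": 0, "ry": 0, "rz": -0.09, "claw": 1}, {"dx": 0, "dy": 0, "dz": 0, "rx": 0, "ry": 0, "rz": -0.09, "claw": 1}, {"dx": 0, "dy": 0, "dz": 0, "rx": 0, "ry": 0, "rz": -0.09, "claw": 1}, {"dx": 0, "dy": 0, "dz": 0, "rx": 0, "ry": 0, "rz": -0.09, "claw": 1}, {"dx": 0, "dy": 0, "dz": 0, "rx": 0, "ry": 0, "rz": -0.09, "claw": 1}, {"dx": 0, "dy": 0, "dz": 0, "rx": 0, "ry": 0, "rz": -0.09, "claw": 1}, {"dx": 0, "dy": 0, "dz": 0, "rx": 0, "ry": 0, "rz": -0.09, "claw": 1}, {"dx": 0, "dy": 0, "dz": 0, "rx": 0, "ry": 0, "rz": -0.09, "claw": 1}, {"dx": 0, "dy": 0, "dz": 0, "rx": 0, "ry": 0, "rz": 0, "claw": 1}])

```text
time_s: 6.6
ee_pos: [0.4986, -0.1714, 0.2092]
eef_rot: [3.14, -0.001, -2.812]
force: [0.2, 0.2, -1.4]
grip_width: 0.0177
grip_force: 40.0
```

```bash
python3 - <<'E'
from h import *
o=telemetry.get_obs(); print({k:np.round(o[k],4) for k in("qpos","ee_pos","eef_rot","force","moment")})
p=viewer.camera("scene"); X=cloud(p); np.savez("pics/s2",X=X,**{k:v for k,v in p.items() if k!="shot"})
P=o["ee_pos"]
uv=lambda x:(lambda c:(c[0]/c[2]*p["fx"]+p["cx"],c[1]/c[2]*p["fy"]+p["cy"]))(p["R"]@np.array(x)+p["t"])
print("exp hub,collar,tip,mouth",[np.round(uv(P+[0,0,.002-d]),1) for d in(0,.076,.107)],np.round(uv([.501,-.172,.07]),1))
for t in("puller_handle","puller_collar","puller","die_mouth","plunger_top"):
    for d in viewer.recognise(t,p)[:1]: print(t,d["score"],np.round(d["rect"]))
cv2.imwrite("pics/d1.png",cv2.resize(p["img"][180:390,190:410,::-1],None,fx=2.8,fy=2.8,interpolation=cv2.INTER_CUBIC))
E
```

```text
{'qpos': array([-0.4006,  0.2617,  1.6015,  0.    ,  1.2803, -2.3011]), 'ee_pos': array([ 0.4986, -0.1714,  0.2092]), 'eef_rot': array([ 3.1404e+00, -1.4000e-03, -2.8118e+00]), 'force': array([ 0.2329,  0.1998, -1.3698]), 'moment': array([ 0.0304, -0.0299,  0.0243])}
exp hub,collar,tip,mouth [array([313.3, 266. ]), array([310.8, 295.2]), array([309.9, 306. ])] [310.2 317. ]
puller_handle 0.59 [288. 256. 326. 309.]
puller_collar 0.8 [286. 255. 334. 309.]
puller 0.78 [290. 255. 330. 306.]
die_mouth 0.85 [266. 301. 354. 377.]
plunger_top 0.75 [303. 315. 323. 325.]
```

View pics/d1.png

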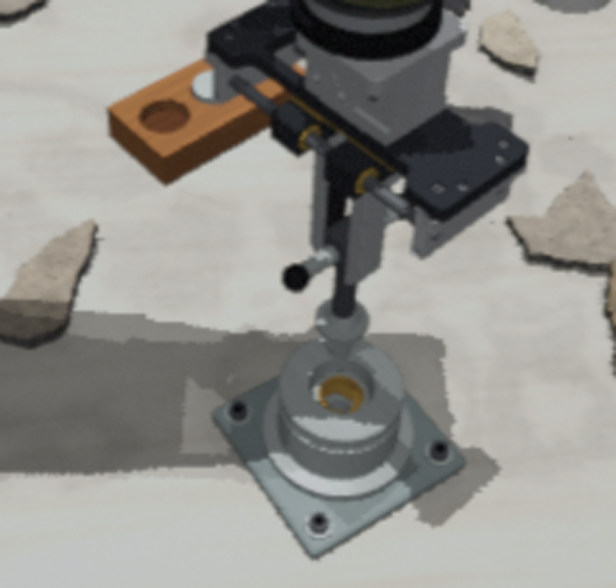

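The collar sits at crop (342,325), the tip at (340,355) and the bore at (340,380), so it is nearly over the mouth. I compare rod and die in the same camera to cancel its bias.

```bash
cat > fit.py <<'E'
from h import *
from scipy.optimize import least_squares
def circ(P,r):
    # visible outer edge points known radius: hull fit
    h=cv2.convexHull(P[:,:2].astype(np.float32))[:,0]
    return least_squares(lambda c:np.hypot(*(h-c[:2]).T)-r,h.mean(0),loss="soft_l1",f_scale=.001).x
def band(X,c,r,z0,z1):
    m=(np.hypot(X[...,0]-c[0],X[...,1]-c[1])<r)&(X[...,2]>z0)&(X[...,2]<z1); return X[m]
E
python3 - <<'E'
from fit import *
o=np.array([.4986,-.1714,.2092])
for rep in range(1):
    p=viewer.camera("scene"); X=cloud(p)
    D=band(X,(.501,-.172),.055,.066,.074); print("die",len(D),D[:,:2].mean(0),circ(D,.042),np.median(D[:,2]))
    h=o[2]+.002-.076
    C=band(X,o,.03,h-.004,h+.012); print("collar",len(C),C.mean(0),C.min(0),C.max(0), circ(C,.0175))
    Rr=band(X,o,.012,h+.012,h+.045); print("rod",len(Rr),Rr.mean(0),Rr.min(0),Rr.max(0))
    Rr=band(X,o,.012,h-.032,h-.006); print("pilot",len(Rr),Rr.mean(0),Rr.min(0),Rr.max(0))
    g=cv2.cvtColor(p["img"],cv2.COLOR_RGB2GRAY)
    cv2.imwrite("pics/e1.png",cv2.resize(p["img"][280:350,270:354,::-1],None,fx=8,fy=8,interpolation=cv2.INTER_CUBIC))
E
```

```text
die 941 [ 0.50053722 -0.17722941] [ 0.50275678 -0.17281371] 0.06896045430130367
collar 198 [ 0.49758785 -0.17670401  0.14129944] [ 0.48324461 -0.18912673  0.13498447] [ 0.51711855 -0.15482354  0.14701585] [ 0.50019978 -0.17193632]
rod 119 [ 0.49740294 -0.17618336  0.1619735 ] [ 0.49127022 -0.18059212  0.14733106] [ 0.50836089 -0.16746049  0.18013751]
pilot 44 [ 0.49607182 -0.17661542  0.11689919] [ 0.48807268 -0.17994456  0.10741717] [ 0.50591191 -0.17042259  0.12532637]
```

View pics/e1.png

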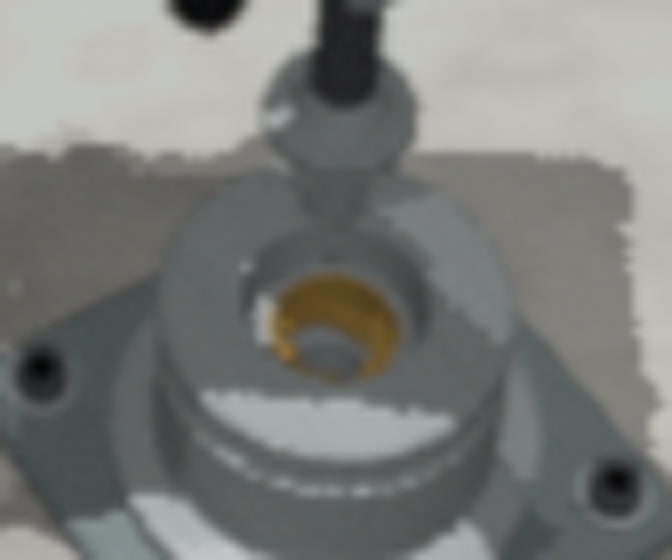

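Call:
step_arm(plan=[{"dx": -0.022, "dy": -0.017, "dz": 0.1, "rx": 0, "ry": 0, "rz": 0, "claw": 1}, {"dx": 0, "dy": 0, "dz": 0.15, "rx": 0, "ry": 0, "rz": 0, "claw": 1}, {"dx": 0, "dy": 0, "dz": 0.1, "rx": 0, "ry": 0, "rz": 0, "claw": 1}, {"dx": 0, "dy": 0, "dz": 0.05, "rx": 0, "ry": 0, "rz": 0, "claw": 1}, {"dx": 0, "dy": 0, "dz": 0.03, "rx": 0, "ry": 0, "rz": 0, "claw": 1}, {"dx": 0, "dy": 0, "dz": 0.03, "rx": 0, "ry": 0, "rz": 0, "claw": 1}, {"dx": 0, "dy": 0, "dz": 0.0, "rx": 0, "ry": 0, "rz": 0, "claw": 1}, {"dx": 0, "dy": 0, "dz": 0.0, "rx": 0, "ry": 0, "rz": 0, "claw": 1}])

```text
time_s: 7.75
ee_pos: [0.5017, -0.173, 0.1648]
eef_rot: [-3.141, 0.0, -2.815]
force: [-0.5, 0.5, -1.5]
grip_width: 0.0178
grip_force: 40.0
```

Call:
step_arm(plan=[{"dx": 0, "dy": 0, "dz": 0.03, "rx": 0, "ry": 0, "rz": 0, "claw": 1}, {"dx": 0, "dy": 0, "dz": 0.03, "rx": 0, "ry": 0, "rz": 0, "claw": 1}, {"dx": 0, "dy": 0, "dz": 0, "rx": 0, "ry": 0, "rz": 0, "claw": 1}])

```text
time_s: 8.05
ee_pos: [0.5013, -0.1729, 0.158]
eef_rot: [3.141, -0.001, -2.815]
force: [-0.5, -0.3, -1.0]
grip_width: 0.0173
grip_force: 40.0
```

Call:
step_arm(plan=[{"dx": 0, "dy": 0, "dz": 0.03, "rx": 0, "ry": 0, "rz": 0, "claw": 1}, {"dx": 0, "dy": 0, "dz": 0.03, "rx": 0, "ry": 0, "rz": 0, "claw": 1}, {"dx": 0, "dy": 0, "dz": 0.03, "rx": 0, "ry": 0, "rz": 0, "claw": 1}, {"dx": 0, "dy": 0, "dz": 0, "rx": 0, "ry": 0, "rz": 0, "claw": 1}])

```text
time_s: 8.45
ee_pos: [0.5013, -0.1729, 0.1489]
eef_rot: [3.141, -0.001, -2.815]
force: [0.8, -0.3, -1.1]
grip_width: 0.0177
grip_force: 40.0
```

Call:
step_arm(plan=[{"dx": 0, "dy": 0, "dz": 0.02, "rx": 0, "ry": 0, "rz": 0, "claw": 1}, {"dx": 0, "dy": 0, "dz": 0.02, "rx": 0, "ry": 0, "rz": 0, "claw": 1}, {"dx": 0, "dy": 0, "dz": 0, "rx": 0, "ry": 0, "rz": 0, "claw": 1}])

```text
time_s: 8.75
ee_pos: [0.5014, -0.1729, 0.1452]
eef_rot: [3.141, -0.0, -2.815]
force: [-0.1, -0.4, -0.7]
grip_width: 0.018
grip_force: 40.0
```

Call:
step_arm(plan=[{"dx": 0, "dy": 0, "dz": 0.01, "rx": 0, "ry": 0, "rz": 0, "claw": 1}, {"dx": 0, "dy": 0, "dz": 0.01, "rx": 0, "ry": 0, "rz": 0, "claw": 1}, {"dx": 0, "dy": 0, "dz": 0, "rx": 0, "ry": 0, "rz": 0, "claw": 1}])

```text
time_s: 9.05
ee_pos: [0.5015, -0.1729, 0.1433]
eef_rot: [3.141, -0.0, -2.815]
force: [0.7, -0.4, -1.1]
grip_width: 0.0174
grip_force: 40.0
```

Call:
step_arm(plan=[{"dx": 0, "dy": 0, "dz": 0.01, "rx": 0, "ry": 0, "rz": 0, "claw": 1}, {"dx": 0, "dy": 0, "dz": 0.005, "rx": 0, "ry": 0, "rz": 0, "claw": 1}, {"dx": 0, "dy": 0, "dz": 0, "rx": 0, "ry": 0, "rz": 0, "claw": 1}])

```text
time_s: 9.35
ee_pos: [0.5015, -0.1729, 0.1419]
eef_rot: [3.141, -0.0, -2.815]
force: [-0.1, 0.3, -1.9]
grip_width: 0.0177
grip_force: 40.0
```

Call:
step_arm(plan=[{"dx": 0, "dy": 0, "dz": 0.01, "rx": 0, "ry": 0, "rz": 0, "claw": 1}, {"dx": 0, "dy": 0, "dz": 0.005, "rx": 0, "ry": 0, "rz": 0, "claw": 1}, {"dx": 0, "dy": 0, "dz": 0, "rx": 0, "ry": 0, "rz": 0, "claw": 1}])

```text
time_s: 9.65
ee_pos: [0.5015, -0.1729, 0.1404]
eef_rot: [3.141, -0.0, -2.815]
force: [0.8, 0.1, -1.6]
grip_width: 0.0179
grip_force: 40.0
```

Call:
step_arm(plan=[{"dx": 0, "dy": 0, "dz": 0.01, "rx": 0, "ry": 0, "rz": 0, "claw": 1}, {"dx": 0, "dy": 0, "dz": 0, "rx": 0, "ry": 0, "rz": 0, "claw": 1}])

```text
time_s: 9.85
ee_pos: [0.5015, -0.1729, 0.1393]
eef_rot: [3.141, -0.0, -2.815]
force: [-0.4, -0.7, -1.0]
grip_width: 0.0178
grip_force: 40.0
```

Call:
step_arm(plan=[{"dx": 0, "dy": 0, "dz": 0.01, "rx": 0, "ry": 0, "rz": 0, "claw": 1}, {"dx": 0, "dy": 0, "dz": 0, "rx": 0, "ry": 0, "rz": 0, "claw": 1}])

```text
time_s: 10.05
ee_pos: [0.5017, -0.173, 0.1387]
eef_rot: [-3.141, 0.0, -2.815]
force: [0.2, 0.6, 2.0]
grip_width: 0.0176
grip_force: 40.0
```

Call:
step_arm(plan=[{"dx": 0, "dy": 0, "dz": 0.01, "rx": 0, "ry": 0, "rz": 0, "claw": 1}, {"dx": 0, "dy": 0, "dz": 0, "rx": 0, "ry": 0, "rz": 0, "claw": 1}])

```text
time_s: 10.25
ee_pos: [0.5019, -0.173, 0.1386]
eef_rot: [-3.141, 0.001, -2.815]
force: [-2.8, 1.8, 11.8]
grip_width: 0.0176
grip_force: 40.0
```

Call:
step_arm(plan=[{"dx": 0, "dy": 0, "dz": 0.01, "rx": 0, "ry": 0, "rz": 0, "claw": 1}, {"dx": 0, "dy": 0, "dz": 0, "rx": 0, "ry": 0, "rz": 0, "claw": 1}])

```text
time_s: 10.45
ee_pos: [0.5022, -0.1731, 0.1384]
eef_rot: [-3.14, 0.002, -2.815]
force: [-4.4, 2.1, 19.6]
grip_width: 0.0177
grip_force: 40.0
```

Call:
step_arm(plan=[{"dx": 0, "dy": 0, "dz": -0.013, "rx": 0, "ry": 0, "rz": 0, "claw": 1}, {"dx": 0, "dy": 0, "dz": 0.003, "rx": 0, "ry": 0, "rz": 0.05, "claw": 1}, {"dx": 0, "dy": 0, "dz": 0.003, "rx": 0, "ry": 0, "rz": 0.05, "claw": 1}, {"dx": 0, "dy": 0, "dz": 0.003, "rx": 0, "ry": 0, "rz": 0.05, "claw": 1}, {"dx": 0, "dy": 0, "dz": 0, "rx": 0, "ry": 0, "rz": 0, "claw": 1}])

```text
time_s: 10.95
ee_pos: [0.5021, -0.173, 0.1379]
eef_rot: [-3.141, 0.002, -3.053]
force: [-0.7, 1.8, 8.5]
grip_width: 0.0176
grip_force: 40.0
```

```bash
cat > o.py <<'E'
from h import *
o=telemetry.get_obs(); print({k:np.round(o[k],3) for k in("ee_pos","eef_rot","force","moment")},np.round(o["qpos"][5],3))
E
python3 o.py
```

```text
{'ee_pos': array([ 0.502, -0.173,  0.138]), 'eef_rot': array([-3.141e+00,  2.000e-03, -3.053e+00]), 'force': array([-0.741,  1.759,  8.503]), 'moment': array([0.422, 0.178, 0.029])} -2.06
```

Call:
step_arm(plan=[{"dx": 0, "dy": 0, "dz": 0.003, "rx": 0, "ry": 0, "rz": 0.05, "claw": 1}, {"dx": 0, "dy": 0, "dz": 0.003, "rx": 0, "ry": 0, "rz": 0.05, "claw": 1}, {"dx": 0, "dy": 0, "dz": 0.003, "rx": 0, "ry": 0, "rz": 0.05, "claw": 1}, {"dx": 0, "dy": 0, "dz": 0.003, "rx": 0, "ry": 0, "rz": 0.05, "claw": 1}, {"dx": 0, "dy": 0, "dz": 0, "rx": 0, "ry": 0, "rz": 0, "claw": 1}])

```text
time_s: 11.45
ee_pos: [0.5022, -0.1725, 0.1366]
eef_rot: [3.141, 0.002, 2.916]
force: [0.5, 4.2, 9.7]
grip_width: 0.0175
grip_force: 40.0
```

```bash
python3 o.py
```

```text
{'ee_pos': array([ 0.502, -0.173,  0.137]), 'eef_rot': array([3.141e+00, 2.000e-03, 2.916e+00]), 'force': array([0.478, 4.175, 9.708]), 'moment': array([ 1.201, -0.003, -0.02 ])} -1.746
```

Call:
step_arm(plan=[{"dx": 0, "dy": 0.008, "dz": -0.002, "rx": 0, "ry": 0, "rz": 0, "claw": 1}, {"dx": 0, "dy": 0, "dz": 0.003, "rx": 0, "ry": 0, "rz": 0.05, "claw": 1}, {"dx": 0, "dy": 0, "dz": 0.003, "rx": 0, "ry": 0, "rz": 0.05, "claw": 1}, {"dx": 0, "dy": 0, "dz": 0.003, "rx": 0, "ry": 0, "rz": 0.05, "claw": 1}, {"dx": 0, "dy": 0, "dz": 0.003, "rx": 0, "ry": 0, "rz": 0.05, "claw": 1}, {"dx": 0, "dy": 0, "dz": 0, "rx": 0, "ry": 0, "rz": 0, "claw": 1}])

```text
time_s: 12.05
ee_pos: [0.5023, -0.1718, 0.1355]
eef_rot: [3.14, 0.001, 2.602]
force: [0.4, 4.7, 7.0]
grip_width: 0.0179
grip_force: 40.0
```

```bash
python3 o.py
```

```text
{'ee_pos': array([ 0.502, -0.172,  0.135]), 'eef_rot': array([3.140e+00, 1.000e-03, 2.602e+00]), 'force': array([0.361, 4.712, 6.957]), 'moment': array([ 1.056, -0.01 , -0.081])} -1.431
```

Call:
step_arm(plan=[{"dx": -0.005, "dy": 0.009, "dz": -0.003, "rx": 0, "ry": 0, "rz": 0, "claw": 1}, {"dx": 0, "dy": 0, "dz": 0, "rx": 0, "ry": 0, "rz": 0, "claw": 1}])

```text
time_s: 12.25
ee_pos: [0.5027, -0.1715, 0.1355]
eef_rot: [3.141, 0.0, 2.605]
force: [-2.2, 0.8, 6.2]
grip_width: 0.0179
grip_force: 40.0
```

```bash
python3 o.py; python3 - <<'E'
from h import *
for i in range(6):
    viewer.camera("top"); o=telemetry.get_obs(); print(np.round(o["force"],2),np.round(o["moment"],3),np.round(o["ee_pos"],4))
E
```

```text
{'ee_pos': array([ 0.503, -0.172,  0.135]), 'eef_rot': array([3.141, 0.   , 2.605]), 'force': array([-2.183,  0.822,  6.232]), 'moment': array([ 0.385,  0.597, -0.084])} -1.432
[-2.1   1.19  6.89] [0.421 0.594 0.001] [ 0.5027 -0.1715  0.1355]
[-1.92  2.39  6.75] [ 0.406  0.581 -0.08 ] [ 0.5027 -0.1715  0.1355]
[-1.96  1.66  7.34] [ 0.421  0.648 -0.028] [ 0.5027 -0.1715  0.1355]
[-1.68  1.34  6.63] [ 0.407  0.638 -0.002] [ 0.5027 -0.1715  0.1355]
[-1.03  1.54  6.42] [0.42  0.607 0.011] [ 0.5027 -0.1715  0.1355]
[-1.56  2.05  5.8 ] [ 0.438  0.621 -0.047] [ 0.5027 -0.1716  0.1355]
```

Call:
step_arm(plan=[{"dx": 0, "dy": 0, "dz": 0.003, "rx": 0, "ry": 0, "rz": 0.05, "claw": 1}, {"dx": 0, "dy": 0, "dz": 0.003, "rx": 0, "ry": 0, "rz": 0.05, "claw": 1}, {"dx": 0, "dy": 0, "dz": 0.003, "rx": 0, "ry": 0, "rz": 0.05, "claw": 1}, {"dx": 0, "dy": 0, "dz": 0.003, "rx": 0, "ry": 0, "rz": 0.05, "claw": 1}, {"dx": 0, "dy": 0, "dz": 0, "rx": 0, "ry": 0, "rz": 0, "claw": 1}])

```text
time_s: 13.05
ee_pos: [0.503, -0.1711, 0.1343]
eef_rot: [3.14, 0.0, 2.288]
force: [-0.7, 4.4, 5.9]
grip_width: 0.018
grip_force: 40.0
```

```bash
cat > m.py <<'E'
from h import *
L=[]
for i in range(6):
    viewer.camera("top"); o=telemetry.get_obs(); L.append(np.r_[o["force"],o["moment"],o["ee_pos"],o["eef_rot"]])
print(np.round(np.mean(L,0)[:11],4),np.round(o["eef_rot"],3),round(o["time_s"],2),np.round(o["qpos"][5],2))
E
python3 m.py
```

```text
[-3.2590e-01  4.3657e+00  6.2768e+00  1.0647e+00  1.1130e-01 -5.0000e-04
  5.0300e-01 -1.7120e-01  1.3430e-01  3.1403e+00  1.0000e-04] [3.14  0.    2.291] 13.35 -1.12
```

Call:
step_arm(plan=[{"dx": 0.008, "dy": 0.007, "dz": 0.0, "rx": 0, "ry": 0, "rz": 0, "claw": 1}, {"dx": 0, "dy": 0, "dz": 0.003, "rx": 0, "ry": 0, "rz": 0.05, "claw": 1}, {"dx": 0, "dy": 0, "dz": 0.003, "rx": 0, "ry": 0, "rz": 0.05, "claw": 1}, {"dx": 0.003, "dy": 0.003, "dz": 0.003, "rx": 0, "ry": 0, "rz": 0.05, "claw": 1}, {"dx": 0, "dy": 0, "dz": 0.003, "rx": 0, "ry": 0, "rz": 0.05, "claw": 1}, {"dx": 0, "dy": 0, "dz": 0, "rx": 0, "ry": 0, "rz": 0, "claw": 1}])

```text
time_s: 13.95
ee_pos: [0.503, -0.1702, 0.1329]
eef_rot: [3.141, 0.001, 1.975]
force: [0.5, 0.8, 3.8]
grip_width: 0.0175
grip_force: 40.0
```

```bash
python3 m.py
```

```text
[ 9.4630e-01  8.1040e-01  4.8254e+00  1.5470e-01 -1.9900e-01 -4.6000e-03
  5.0300e-01 -1.7020e-01  1.3290e-01  3.1409e+00  5.0000e-04] [3.141e+00 1.000e-03 1.978e+00] 14.25 -0.8
```

Call:
step_arm(plan=[{"dx": 0, "dy": 0, "dz": 0.004, "rx": 0, "ry": 0, "rz": 0.05, "claw": 1}, {"dx": 0, "dy": 0, "dz": 0.003, "rx": 0, "ry": 0, "rz": 0.05, "claw": 1}, {"dx": 0, "dy": 0, "dz": 0.003, "rx": 0, "ry": 0, "rz": 0.05, "claw": 1}, {"dx": 0, "dy": 0, "dz": 0, "rx": 0, "ry": 0, "rz": 0, "claw": 1}])

```text
time_s: 14.65
ee_pos: [0.5033, -0.1701, 0.1321]
eef_rot: [3.14, 0.0, 1.739]
force: [2.7, 2.1, 6.6]
grip_width: 0.0177
grip_force: 40.0
```

```bash
python3 m.py
```

```text
[ 1.8660e+00  2.4870e+00  6.9783e+00  4.6360e-01 -4.8690e-01 -1.1200e-02
  5.0320e-01 -1.7010e-01  1.3210e-01  3.1400e+00  4.0000e-04] [3.14  0.    1.742] 14.95 -0.57
```

Call:
step_arm(plan=[{"dx": 0.003, "dy": 0.003, "dz": 0.003, "rx": 0, "ry": 0, "rz": 0.05, "claw": 1}, {"dx": 0, "dy": 0, "dz": 0.003, "rx": 0, "ry": 0, "rz": 0.05, "claw": 1}, {"dx": 0, "dy": 0, "dz": 0.003, "rx": 0, "ry": 0, "rz": 0.05, "claw": 1}, {"dx": 0, "dy": 0, "dz": 0, "rx": 0, "ry": 0, "rz": 0, "claw": 1}])

```text
time_s: 15.35
ee_pos: [0.504, -0.17, 0.1321]
eef_rot: [3.138, 0.001, 1.504]
force: [2.2, 2.8, 13.7]
grip_width: 0.0175
grip_force: 40.0
```

```bash
python3 m.py
```

```text
[ 2.20530e+00  2.38110e+00  1.34143e+01  4.37500e-01 -3.84300e-01
 -4.57000e-02  5.04000e-01 -1.69900e-01  1.32000e-01  3.13830e+00
  6.00000e-04] [3.138e+00 1.000e-03 1.506e+00] 15.65 -0.33
```

Call:
step_arm(plan=[{"dx": 0.0, "dy": 0.0, "dz": -0.006, "rx": 0, "ry": 0, "rz": 0, "claw": 1}, {"dx": 0, "dy": 0, "dz": 0, "rx": 0, "ry": 0, "rz": 0.05, "claw": 1}, {"dx": 0, "dy": 0, "dz": 0, "rx": 0, "ry": 0, "rz": 0.05, "claw": 1}, {"dx": 0, "dy": 0, "dz": 0, "rx": 0, "ry": 0, "rz": 0, "claw": 1}])

```text
time_s: 16.05
ee_pos: [0.5038, -0.1699, 0.1321]
eef_rot: [3.139, -0.0, 1.347]
force: [4.1, 2.1, 7.3]
grip_width: 0.0175
grip_force: 40.0
```

```bash
python3 m.py
```

```text
[ 3.7689e+00  1.6727e+00  8.3300e+00  3.1880e-01 -7.6850e-01 -2.0500e-02
  5.0380e-01 -1.6990e-01  1.3210e-01  3.1389e+00 -1.0000e-04] [ 3.139 -0.     1.349] 16.35 -0.17
```

Call:
step_arm(plan=[{"dx": 0.005, "dy": 0.006, "dz": 0, "rx": 0, "ry": 0, "rz": 0.05, "claw": 1}, {"dx": 0, "dy": 0, "dz": 0, "rx": 0, "ry": 0, "rz": 0.04, "claw": 1}, {"dx": 0, "dy": 0, "dz": 0, "rx": 0, "ry": 0, "rz": 0, "claw": 1}])

```text
time_s: 16.65
ee_pos: [0.5045, -0.1696, 0.1321]
eef_rot: [3.139, -0.0, 1.206]
force: [3.7, 1.6, 8.1]
grip_width: 0.0178
grip_force: 40.0
```

```bash
python3 m.py
```

```text
[ 3.9113e+00  1.3369e+00  7.6175e+00  2.6680e-01 -7.0130e-01  7.0000e-04
  5.0450e-01 -1.6960e-01  1.3210e-01  3.1389e+00 -3.0000e-04] [ 3.139 -0.     1.208] 16.95 -0.03
```

Call:
step_arm(plan=[{"dx": 0, "dy": 0, "dz": 0, "rx": 0, "ry": 0, "rz": 0.04, "claw": 1}, {"dx": 0, "dy": 0.0, "dz": 0, "rx": 0, "ry": 0, "rz": 0.04, "claw": 1}, {"dx": 0, "dy": 0, "dz": 0, "rx": 0, "ry": 0, "rz": 0, "claw": 1}])

```text
time_s: 17.25
ee_pos: [0.5044, -0.1699, 0.1321]
eef_rot: [3.139, -0.0, 1.08]
force: [3.2, -0.8, 6.7]
grip_width: 0.018
grip_force: 40.0
```

```bash
python3 m.py
```

```text
[ 3.5572e+00 -4.9850e-01  7.3298e+00 -2.5540e-01 -5.4920e-01  4.7900e-02
  5.0440e-01 -1.6980e-01  1.3210e-01  3.1388e+00 -1.0000e-04] [ 3.139 -0.     1.082] 17.55 0.09
```

Call:
step_arm(plan=[{"dx": 0, "dy": 0, "dz": 0, "rx": 0, "ry": 0, "rz": 0.03, "claw": 1}, {"dx": 0, "dy": 0, "dz": 0, "rx": 0, "ry": 0, "rz": 0, "claw": 1}])

```text
time_s: 17.75
ee_pos: [0.5044, -0.1699, 0.1321]
eef_rot: [3.139, -0.0, 1.034]
force: [3.1, -0.1, 6.8]
grip_width: 0.0181
grip_force: 40.0
```

```bash
python3 m.py
```

```text
[ 2.9217e+00 -9.9190e-01  7.1208e+00 -3.8210e-01 -5.4750e-01  1.3110e-01
  5.0440e-01 -1.6990e-01  1.3210e-01  3.1388e+00 -1.0000e-04] [ 3.139 -0.     1.035] 18.05 0.14
```

Call:
step_arm(plan=[{"dx": 0, "dy": 0, "dz": -0.02, "rx": 0, "ry": 0, "rz": 0, "claw": 1}, {"dx": 0, "dy": 0, "dz": -0.03, "rx": 0, "ry": 0, "rz": 0, "claw": 1}, {"dx": 0, "dy": 0, "dz": -0.05, "rx": 0, "ry": 0, "rz": 0, "claw": 1}, {"dx": 0, "dy": 0, "dz": -0.05, "rx": 0, "ry": 0, "rz": 0, "claw": 1}, {"dx": 0, "dy": 0, "dz": 0, "rx": 0, "ry": 0, "rz": 0, "claw": 1}], grip_force=55)

```text
time_s: 18.55
ee_pos: [0.5037, -0.1693, 0.1455]
eef_rot: [-3.141, -0.0, 1.035]
force: [5.2, 0.6, -5.3]
grip_width: 0.0177
grip_force: 55.0
```

```bash
python3 - <<'E'
from h import *
p=viewer.camera("scene"); o=telemetry.get_obs(); print(np.round(o["force"],1),np.round(o["moment"],3),o["ee_pos"])
cv2.imwrite("pics/f1.png",cv2.resize(p["img"][250:350,260:364,::-1],None,fx=5,fy=5,interpolation=cv2.INTER_CUBIC))
E
```

```text
[ 4.8  0.2 -5.9] [-0.014 -1.212  0.041] [ 0.50369649 -0.16926935  0.14556105]
```

View pics/f1.png

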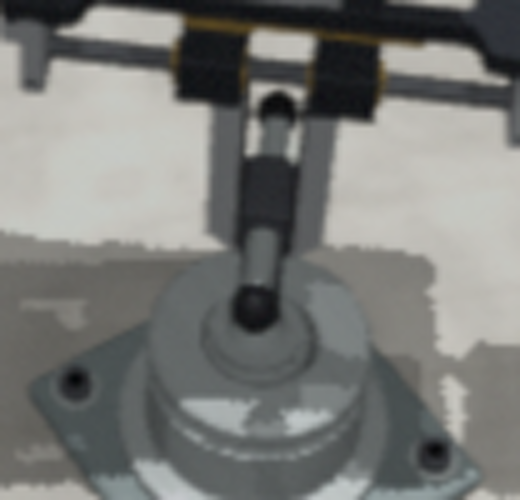

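The collar sits level in the bore mouth at crop (258,330), so the plunger is rising with it. I continue the draw.

Call:
step_arm(plan=[{"dx": 0.004, "dy": 0.007, "dz": -0.05, "rx": 0, "ry": 0, "rz": 0, "claw": 1}, {"dx": 0, "dy": 0, "dz": -0.07, "rx": 0, "ry": 0, "rz": 0, "claw": 1}, {"dx": 0, "dy": 0, "dz": -0.07, "rx": 0, "ry": 0, "rz": 0, "claw": 1}, {"dx": 0, "dy": 0, "dz": -0.07, "rx": 0, "ry": 0, "rz": 0, "claw": 1}, {"dx": 0, "dy": 0, "dz": -0.07, "rx": 0, "ry": 0, "rz": 0, "claw": 1}, {"dx": 0, "dy": 0, "dz": -0.07, "rx": 0, "ry": 0, "rz": 0, "claw": 1}, {"dx": 0, "dy": 0, "dz": -0.1, "rx": 0, "ry": 0, "rz": 0, "claw": 1}, {"dx": 0, "dy": 0, "dz": -0.1, "rx": 0, "ry": 0, "rz": 0, "claw": 1}, {"dx": 0, "dy": 0, "dz": 0, "rx": 0, "ry": 0, "rz": 0, "claw": 1}, {"dx": 0, "dy": 0, "dz": 0, "rx": 0, "ry": 0, "rz": 0, "claw": 1}])

```text
time_s: 19.6
ee_pos: [0.5044, -0.1695, 0.2063]
eef_rot: [3.141, -0.0, 1.034]
force: [-0.8, 0.6, -4.0]
grip_width: 0.018
grip_force: 55.0
```

```bash
python3 - <<'E'
from h import *
p=viewer.camera("scene"); o=telemetry.get_obs(); print(np.round(o["force"],1),np.round(o["moment"],3),o["ee_pos"],o["eef_rot"],o["qpos"])
cv2.imwrite("pics/g1.png",cv2.resize(p["img"][210:350,230:394,::-1],None,fx=4,fy=4,interpolation=cv2.INTER_CUBIC))
E
```

```text
[ 0.7 -0.6 -3.6] [-0.024  0.107 -0.013] [ 0.50427311 -0.16940109  0.20594945] [-3.14108003e+00  9.41776467e-05  1.03383265e+00] [-3.92933224e-01  2.74186898e-01  1.59336512e+00 -2.05176003e-05
  1.27456147e+00  1.44036473e-01]
```

View pics/g1.png

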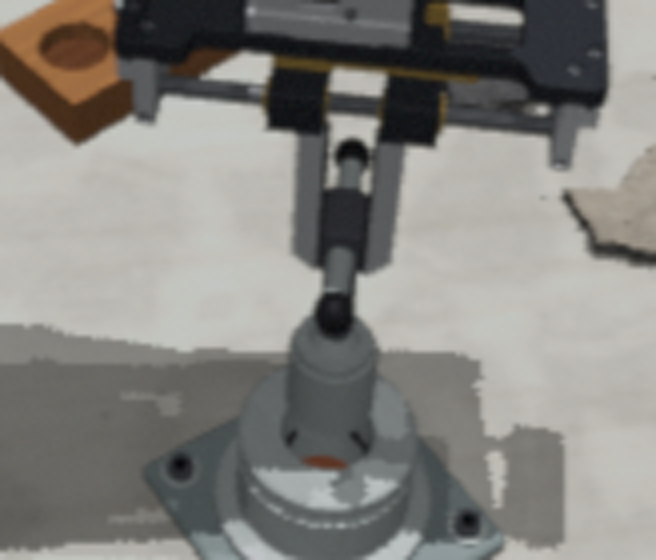

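The plunger hangs free, upright on the puller (crop (332,390)), with its foot about 20 mm above the mouth. I carry it to the well.

Call:
step_arm(plan=[{"dx": 0, "dy": 0, "dz": -0.15, "rx": 0, "ry": 0, "rz": 0, "claw": 1}, {"dx": 0.12, "dy": -0.077, "dz": -0.1, "rx": 0, "ry": 0, "rz": 0, "claw": 1}, {"dx": 0.22, "dy": -0.142, "dz": 0, "rx": 0, "ry": 0, "rz": 0, "claw": 1}, {"dx": 0.35, "dy": -0.227, "dz": 0, "rx": 0, "ry": 0, "rz": 0, "claw": 1}, {"dx": 0.35, "dy": -0.227, "dz": 0, "rx": 0, "ry": 0, "rz": 0, "claw": 1}, {"dx": 0.35, "dy": -0.227, "dz": 0, "rx": 0, "ry": 0, "rz": 0, "claw": 1}, {"dx": 0.35, "dy": -0.227, "dz": 0, "rx": 0, "ry": 0, "rz": 0, "claw": 1}, {"dx": 0.35, "dy": -0.227, "dz": 0, "rx": 0, "ry": 0, "rz": 0, "claw": 1}, {"dx": 0.35, "dy": -0.227, "dz": 0, "rx": 0, "ry": 0, "rz": 0, "claw": 1}, {"dx": 0.22, "dy": -0.142, "dz": 0, "rx": 0, "ry": 0, "rz": 0, "claw": 1}])

```text
time_s: 20.65
ee_pos: [0.4915, 0.1504, 0.2312]
eef_rot: [-3.141, -0.0, 1.036]
force: [-0.5, -0.6, -3.1]
grip_width: 0.018
grip_force: 55.0
```

Call:
step_arm(plan=[{"dx": 0.146, "dy": -0.093, "dz": 0, "rx": 0, "ry": 0, "rz": 0, "claw": 1}, {"dx": 0, "dy": 0, "dz": 0.1, "rx": 0, "ry": 0, "rz": 0, "claw": 1}, {"dx": 0, "dy": 0, "dz": 0.15, "rx": 0, "ry": 0, "rz": 0, "claw": 1}, {"dx": 0, "dy": 0, "dz": 0.1, "rx": 0, "ry": 0, "rz": 0, "claw": 1}, {"dx": 0, "dy": 0, "dz": 0, "rx": 0, "ry": 0, "rz": 0, "claw": 1}, {"dx": 0, "dy": 0, "dz": 0, "rx": 0, "ry": 0, "rz": 0, "claw": 1}])

```text
time_s: 21.25
ee_pos: [0.492, 0.1643, 0.1964]
eef_rot: [3.142, 0.0, 1.033]
force: [-0.5, 0.5, -4.1]
grip_width: 0.0176
grip_force: 55.0
```

```bash
python3 - <<'E'
from fit import *
p=viewer.camera("scene"); o=telemetry.get_obs(); print(np.round(o["force"],1),o["ee_pos"],o["eef_rot"],o["qpos"][5])
X=cloud(p); P=o["ee_pos"]; h=P[2]-.074
Y=X[(np.hypot(X[...,0]-P[0],X[...,1]-P[1])<.03)&(X[...,2]>h-.036)&(X[...,2]<h-.004)]
f=lambda c:np.hypot(Y[:,0]-c[0],Y[:,1]-c[1])-.02
r=least_squares(f,P[:2]+.001,loss="soft_l1",f_scale=.001); print("plunger",len(Y),r.x,np.std(f(r.x)))
S=np.load("pics/scene.npz"); B=S["X"]; B=B[(B[...,0]>.4)&(B[...,0]<.68)&(B[...,1]>.08)&(B[...,1]<.3)&(B[...,2]>.033)&(B[...,2]<.039)]
print("z",np.median(B[:,2]),cv2.minAreaRect(B[:,:2].astype(np.float32)))
im=S["img"].astype(int); u0,v0=map(int,(210+97/2.5,150+179/2.5)); print(im[v0,u0])
for th in(95,105,115):
    x,y,k=blob(im[...,0]<th,u0,v0); print(th,x,y,k,ray(dict(S),x,y,.035))
cv2.imwrite("pics/h1.png",cv2.resize(p["img"][150:290,190:354,::-1],None,fx=4,fy=4,interpolation=cv2.INTER_CUBIC))
E
```

```text
[ 0.2 -0.5 -3.7] [0.49215171 0.16434625 0.19674764] [ 3.14114152e+00 -4.69218826e-04  1.03340156e+00] 0.7890805164109699
plunger 178 [0.4895397  0.16209621] 0.0012241167817881708
z 0.03503422941300014 ((0.5408099889755249, 0.1785915344953537), (0.17196309566497803, 0.0869704931974411), 18.577770233154297)
[73 42 25]
95 248.359756097561 220.9451219512195 164 [0.49229163 0.16200322 0.035     ]
105 248.28021978021977 221.13736263736263 182 [0.49188055 0.161405   0.035     ]
115 248.2979797979798 221.0 198 [0.49208506 0.16186805 0.035     ]
```

View pics/h1.png

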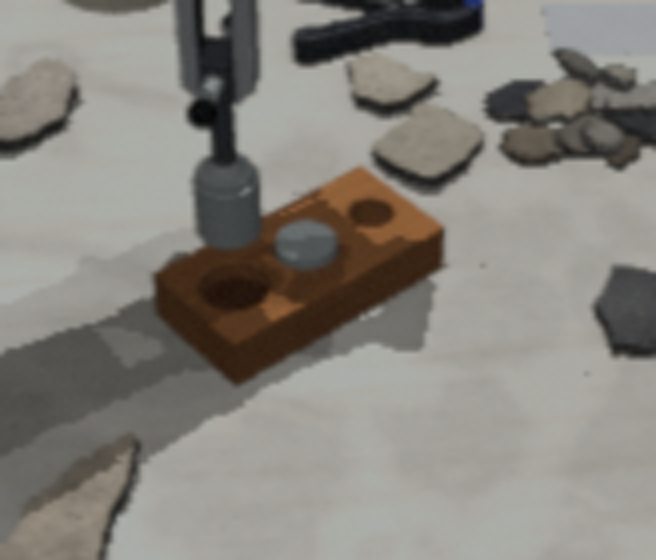

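The plunger hangs at crop (229,205) above the well (236,287). It needs about +2 mm in x, then I lower it.

Call:
step_arm(plan=[{"dx": 0.01, "dy": 0.017, "dz": 0.1, "rx": 0, "ry": 0, "rz": 0, "claw": 1}, {"dx": 0, "dy": 0, "dz": 0.15, "rx": 0, "ry": 0, "rz": 0, "claw": 1}, {"dx": 0, "dy": 0, "dz": 0.1, "rx": 0, "ry": 0, "rz": 0, "claw": 1}, {"dx": 0, "dy": 0, "dz": 0.06, "rx": 0, "ry": 0, "rz": 0, "claw": 1}, {"dx": 0, "dy": 0, "dz": 0.02, "rx": 0, "ry": 0, "rz": 0, "claw": 1}, {"dx": 0, "dy": 0, "dz": 0.02, "rx": 0, "ry": 0, "rz": 0, "claw": 1}, {"dx": 0, "dy": 0, "dz": 0, "rx": 0, "ry": 0, "rz": 0, "claw": 1}])

```text
time_s: 22.0
ee_pos: [0.494, 0.1646, 0.1514]
eef_rot: [3.141, -0.0, 1.034]
force: [-0.2, -0.2, -4.7]
grip_width: 0.0176
grip_force: 55.0
```

Call:
step_arm(plan=[{"dx": 0, "dy": 0, "dz": 0.01, "rx": 0, "ry": 0, "rz": 0, "claw": 1}, {"dx": 0, "dy": 0, "dz": 0.01, "rx": 0, "ry": 0, "rz": 0, "claw": 1}, {"dx": 0, "dy": 0, "dz": 0, "rx": 0, "ry": 0, "rz": 0, "claw": 1}])

```text
time_s: 22.3
ee_pos: [0.4939, 0.1645, 0.1493]
eef_rot: [3.142, -0.0, 1.034]
force: [0.6, -0.9, -3.8]
grip_width: 0.0175
grip_force: 55.0
```

Call:
step_arm(plan=[{"dx": 0, "dy": 0, "dz": 0.01, "rx": 0, "ry": 0, "rz": 0, "claw": 1}, {"dx": 0, "dy": 0, "dz": 0.01, "rx": 0, "ry": 0, "rz": 0, "claw": 1}, {"dx": 0, "dy": 0, "dz": 0, "rx": 0, "ry": 0, "rz": 0, "claw": 1}])

```text
time_s: 22.6
ee_pos: [0.4938, 0.1645, 0.1471]
eef_rot: [-3.141, 0.0, 1.034]
force: [0.3, 0.4, -3.8]
grip_width: 0.0176
grip_force: 55.0
```

Call:
step_arm(plan=[{"dx": 0, "dy": 0, "dz": 0.01, "rx": 0, "ry": 0, "rz": 0, "claw": 1}, {"dx": 0, "dy": 0, "dz": 0.01, "rx": 0, "ry": 0, "rz": 0, "claw": 1}, {"dx": 0, "dy": 0, "dz": 0, "rx": 0, "ry": 0, "rz": 0, "claw": 1}])

```text
time_s: 22.9
ee_pos: [0.4938, 0.1645, 0.1451]
eef_rot: [-3.141, 0.0, 1.034]
force: [0.3, 0.3, -3.4]
grip_width: 0.0176
grip_force: 55.0
```

Already about 5 mm into the well with no contact, so I keep lowering.

Call:
step_arm(plan=[{"dx": 0, "dy": 0, "dz": 0.02, "rx": 0, "ry": 0, "rz": 0, "claw": 1}, {"dx": 0, "dy": 0, "dz": 0.02, "rx": 0, "ry": 0, "rz": 0, "claw": 1}, {"dx": 0, "dy": 0, "dz": 0.02, "rx": 0, "ry": 0, "rz": 0, "claw": 1}, {"dx": 0, "dy": 0, "dz": 0, "rx": 0, "ry": 0, "rz": 0, "claw": 1}])

```text
time_s: 23.3
ee_pos: [0.4937, 0.1645, 0.1389]
eef_rot: [-3.141, 0.0, 1.034]
force: [-0.9, 0.6, -3.7]
grip_width: 0.0177
grip_force: 55.0
```

Call:
step_arm(plan=[{"dx": 0, "dy": 0, "dz": 0.01, "rx": 0, "ry": 0, "rz": 0, "claw": 1}, {"dx": 0, "dy": 0, "dz": 0.01, "rx": 0, "ry": 0, "rz": 0, "claw": 1}, {"dx": 0, "dy": 0, "dz": 0.005, "rx": 0, "ry": 0, "rz": 0, "claw": 1}, {"dx": 0, "dy": 0, "dz": 0, "rx": 0, "ry": 0, "rz": 0, "claw": 1}])

```text
time_s: 23.7
ee_pos: [0.4939, 0.1645, 0.1367]
eef_rot: [-3.141, 0.0, 1.034]
force: [0.4, -0.1, -4.4]
grip_width: 0.0178
grip_force: 55.0
```

Call:
step_arm(plan=[{"dx": 0, "dy": 0, "dz": 0.01, "rx": 0, "ry": 0, "rz": 0, "claw": 1}, {"dx": 0, "dy": 0, "dz": 0, "rx": 0, "ry": 0, "rz": 0, "claw": 1}])

```text
time_s: 23.9
ee_pos: [0.4941, 0.1646, 0.1361]
eef_rot: [3.141, -0.0, 1.034]
force: [-0.6, -0.1, -0.3]
grip_width: 0.0175
grip_force: 55.0
```

Call:
step_arm(plan=[{"dx": 0, "dy": 0, "dz": 0.005, "rx": 0, "ry": 0, "rz": 0, "claw": 1}, {"dx": 0, "dy": 0, "dz": 0, "rx": 0, "ry": 0, "rz": 0, "claw": 1}])

```text
time_s: 24.1
ee_pos: [0.4942, 0.1646, 0.136]
eef_rot: [3.141, -0.001, 1.034]
force: [-1.5, -1.9, 5.3]
grip_width: 0.0178
grip_force: 55.0
```

On the floor, so I release and rise.

Call:
step_arm(plan=[{"dx": 0, "dy": 0, "dz": -0.004, "rx": 0, "ry": 0, "rz": 0, "claw": 0.7}, {"dx": 0, "dy": 0, "dz": 0, "rx": 0, "ry": 0, "rz": 0, "claw": 0.4}, {"dx": 0, "dy": 0, "dz": 0, "rx": 0, "ry": 0, "rz": 0, "claw": 0.4}, {"dx": 0, "dy": 0, "dz": 0, "rx": 0, "ry": 0, "rz": 0, "claw": 0.4}, {"dx": 0, "dy": 0, "dz": 0, "rx": 0, "ry": 0, "rz": 0, "claw": 0.4}, {"dx": 0, "dy": 0, "dz": -0.2, "rx": 0, "ry": 0, "rz": 0, "claw": 0.4}, {"dx": 0, "dy": 0, "dz": -0.4, "rx": 0, "ry": 0, "rz": 0, "claw": 0.4}, {"dx": 0, "dy": 0, "dz": -0.4, "rx": 0, "ry": 0, "rz": 0, "claw": 0.4}, {"dx": 0, "dy": 0, "dz": 0, "rx": 0, "ry": 0, "rz": 0, "claw": 0.4}, {"dx": 0, "dy": 0, "dz": 0, "rx": 0, "ry": 0, "rz": 0, "claw": 0.4}])

```text
time_s: 25.1
ee_pos: [0.494, 0.1646, 0.236]
eef_rot: [3.141, -0.001, 1.034]
force: [-0.2, -0.4, -0.5]
grip_width: 0.0562
grip_force: 0.0
```

```bash
python3 - <<'E'
from h import *
p=viewer.camera("scene"); o=telemetry.get_obs(); print(np.round(o["force"],1),o["ee_pos"],o["grip_width"])
cv2.imwrite("pics/i1.png",cv2.resize(p["img"][130:270,190:354,::-1],None,fx=4,fy=4,interpolation=cv2.INTER_CUBIC))
E
```

```text
[-0.   0.6  0.4] [0.49362969 0.16444725 0.23488271] 0.05669036473484169
```

View pics/i1.png

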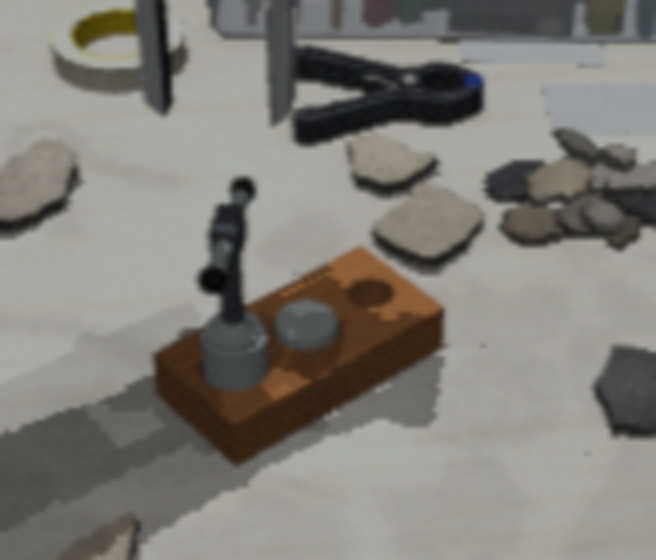

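The plunger stands upright in the well at crop (235,360) with the puller still in it, and the gripper is clear above.

```bash
python3 -c "
from station import hand_in; print(hand_in())"
```

```text
the job is handed in; nothing more can be done
None
```

The plunger is out of the die and stands upright in the large well with the puller still screwed in and released; I handed the job in at about 25 s, but `hand_in()` returned no verdict.

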